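Lower the grill grate on its ratchet winch

TASK

The grate of the little crank-up table grill is wound up and hangs on its ratchet pawl. Throw the release lever all the way over, wind the crank up just enough that the pawl springs out of the ratchet wheel, and then, still holding the crank, let it turn back slowly under the load until the grate rests softly on its four screw feet, and only when you feel it resting there take the hand away; do not let the grate drop, do not press it down hard, and do not touch the grate or push the neighbouring things.

Things in the scene. Friction and masses are not known exactly. Their poses are not given: they have to be found in the camera images.
- grill: Table grill, fixed steel stand, upright. Origin on the worktop on the crank's upright axis; x points to the grate (away from the robot), y left. Winch post, deck top 130 mm high (x -77..53, y -69..61). Coal tray and grate behind: x 65..241, y +-125, under 150 mm high. On the deck: ratchet wheel (r 34, z 135-145), release lever (z 147-153), crank arm and hub (z 156-172), knob on top (to z 210).
- crank_axis (a point): Point on the crank's upright axis, fixed to the grill, 188 mm above the worktop (mid-height of the knob); axes as the grill's.
- crank_knob (a point): Centre of the crank's upright wooden knob: round, 22 mm in diameter, 43 mm tall, 55 mm from the crank's axis. It spins freely on its pin, so a hand from above can keep its direction while the crank turns. The crank arm's top lies 24 mm below this point. At the start it is at the grill's front left, 135 degrees from its x towards its y.
- knob: The same wooden knob as a part, origin at its underside, 167 mm above the worktop; it turns about its own pin.
- crank (a joint): Crank angle, rad, about -0.05 at the start; positive = counter-clockwise from above = winding up; stops at about +0.95 and -2.8. Lifts the grate 30 mm per rad. The grate's weight (0.7 to 1.05 kg) pulls it clockwise with about 4 to 6 N at the knob, less a little drag. With the pawl engaged it can be wound up but not turned back.
- grate (a joint): Grate height, m, about 0 at the start; negative = lower; geared to the crank (0.030 x angle). It lands on four rubber-topped screw feet somewhere between -0.053 and -0.077: how far they are screwed out differs each time and is not measured, so the landing must be felt, as the load leaving the crank. Let go above that, it drops hard.
- lever_pivot (a point): Upright pin of release lever and pawl, fixed to the grill at its x -47, y -42 mm; this point 175 mm above the worktop; axes as the grill's.
- lever_post (a point): Centre (175 mm high) of the upright black round post, 13 mm in diameter, free from 153 to 190 mm high, on the end of the release lever, 60 mm from lever_pivot, at the grill's front right. Push it from its rear (+x) side with closed fingers, or pinch it.
- release_lever (a joint): Release lever, rad: 0 = engaged, 0.6 = stop, fully thrown; positive = clockwise from above (the post swings to the grill's front, -x). Takes about 3 N at the post and stays where left. Through a spring it only urges the pawl outward: the loaded pawl stays jammed under its undercut tooth until the crank is wound up some 0.1 to 0.3 rad, then springs out and stays out.
- pawl_tip (a point): Tip of the steel pawl bar (47 mm long, on the lever's pin) that bears on the ratchet teeth, 140 mm above the worktop. Horizontal distance to crank_axis about 26 mm engaged, more than 36 mm (about 44) sprung out.
- pepper_mill: Dark wooden pepper mill, 58 mm wide, 170 mm tall, upright, origin at its foot; a bystander.
- salt_shaker: Salt shaker, 44 mm wide, 90 mm tall, upright, origin at its foot; a bystander.
- lemon: Lemon, 72x55x56 mm, origin at its underside; a bystander.
- garlic: Garlic bulb, 48x50x51 mm, origin at its underside; a bystander.

How it is judged:
On the way, in this order (a step that is already met when the one before it is completed fails the run):
1. the release lever is thrown over (past 0.5 rad) (value of joint release_lever above 0.5 rad), for 0.2 s.
2. the pawl has sprung out of the ratchet wheel (tip more than 35 mm from the crank axis) (horizontal distance between pawl_tip and crank_axis above 0.035 m), for 0.2 s.
3. the grate bears on its screw feet (over 3 N) while the hand is still on the crank knob (over 2 N) (contact force between grate and anything else above 3 N and contact force between the fingers and knob above 2 N and value of joint grate below -0.05 m), for 0.4 s.
At the end, for the whole second after the job is handed in: The grate is at rest, lowered by more than 50 mm and bearing on its screw feet with more than 3 N; the release lever is still thrown (past 0.5 rad) and the pawl clear of the ratchet wheel (tip more than 35 mm from the crank axis) (value of joint grate below -0.05 m and contact force between grate and anything else above 3 N and velocity of joint grate between -0.003 and 0.003 m/s and value of joint release_lever above 0.5 rad and horizontal distance between pawl_tip and crank_axis above 0.035 m); the robot touches nothing.
It fails at once if the crank is wound up far more than the pawl needs (beyond 0.7 rad) (value of joint crank above 0.7 rad).
It fails at once if the grate drops: it sinks faster than 0.08 m/s (velocity of joint grate below -0.08 m/s).
It fails at once if the grate is pressed on its feet, or lands, with more than 40 N (contact force between grate and anything else above 40 N).
It fails at once if the robot touches the grate (contact force between any of the arm, the fingers and grate above 1 N).
It fails at once if a neighbouring thing (mill, shaker, lemon, garlic) is moved by more than 20 mm (distance of any of pepper_mill, salt_shaker, lemon, garlic from where it was at the start of the episode above 0.02 m).
It also fails if it takes over 72 s, if anything falls off the work surface, if the arm or the gripper's body presses on something with over 40 N, if the wrist force passes 120 N, or if a joint passes its speed limit or range.

ROBOT

A 6-joint arm with a two-finger parallel gripper is mounted at the origin on a cart in front of the work surface, level with it; the furniture and walls round the work are solid. World frame = base frame: x ahead of the robot, y to its left, z up, the work surface at z = 0. Lengths are in m, angles in rad, forces in N, time in s.
With the tool pointing down it reaches from about 0.375 to 0.825 m from the base axis. Payload 5.5 kg.
Tool frame: the origin (TCP) lies between the finger pads; the fingertips stand 19 mm ahead of it and the grasp point (between the pads) is the TCP (robot.tip_reach is the distance from the TCP to the fingertips, in m); z points along the fingers, y is the line along which they close (so a half turn about z gives the same grasp; the last joint's range is limited). The gripper opens to 85 mm and grips with 20 to 120 N. Pads are 22 mm wide; open, the fingers measure 114 mm over their backs; the gripper's body (76 mm by 85 mm) begins 54 mm behind the grasp point. The pads swing forward as they close: fully open they stand 13 mm farther back than shut.
Start: joints at [1.222, 0.314, -0.047, 1.21, 0, 1.571], TCP at [0.205, 0.564, 0.25] pointing down, gripper open.
Joint ranges: [-2.67, 2.67], [-0.69, 1.73], [-1.03, 1.25], [-2.08, 2.16], [-1.42, 1.45], [-3.14, 3.14]. Speed limits (rad/s): [2.39, 2.39, 3.01, 3.14, 3.14, 3.14].

INTERFACE

Orientations are given as a rotation vector (axis times angle).
In Python, from workcell import robot, cams, workorder gives the robot as it stands.
- The arm moves only by the shell command python3 -m creep 'ROWS' [FORCE]. ROWS is rows parted by semicolons, their numbers by spaces, 1 to 20 of them, each of 5 numbers: the finger opening in m, then dx, dy, dz in m, then a turn about the tool's z in rad; each row shifts and turns the commanded pose from where the row before left it, along the tool's axes as they then stand; what a row does not reach is not made up. A row lasts 1/12 s, in which the tool goes at most 0.0417 m and 0.125 rad, less where a joint would pass 70% of its speed; a pose out of reach is approached as far as the arm can. The fingers move at their own pace and stop on an object; FORCE is the grip in N (left out, the last holds). Time passes only in rows, so rows that do not move let the fingers close. It prints the time, the measured TCP pose, the force, the opening and the grip force at its end.
- robot.get_obs(): the state, without advancing time (a new reading comes with each control period).
- cams.snapshot(name): name is "side" or "top" or "wrist"; returns the picture (400x640x3 uint8, blue, green, red); there is no depth.
- cams.camera_info(name): a dict with "camera_matrix" (3x3 intrinsics, pixels), "dist_coeffs" ([k1, k2, p1, p2, k3] as OpenCV has them; the pictures are not rectified), "camera_from_world" (4x4, takes a point from world to camera coordinates); the wrist camera has in their place "tool_from_camera" (4x4, takes a point from camera to tool coordinates, whose origin is the TCP and whose axes are the flange's). Camera axes: x right, y up, looking along -z (the intrinsics and any distortion apply to the point x, -y, -z); pixel columns grow to the right and rows downward; lengths in m; the calibration is good to about 2 mm. A picture is of the moment at which its call begins: read the wrist's pose just before it. camera_info takes no time and is no camera call.
- workorder.sign_off(): hands the job in; it is judged then, once.
The state is a dict: "time": time; "joint_pos": joint angles; "dq": joint speeds; "effort": joint torques, N m; "position": TCP position; "orientation": TCP orientation; "force": force on the tool from outside, world axes, zero at the start; "torque": the same for the moment, N m; "width": finger opening in m; "finger_force": force on a finger pad.
Only numpy, scipy, OpenCV 4.12 (cv2) and the standard library are available. Lean on these libraries where they do the work, as an engineer would, in place of code of your own. Each camera call takes 0.05 s, during which the arm holds its last target. There are 200 camera calls.

## Working session

There is one attempt and no reset: what is moved stays moved. The work goes in short steps, Python scripts to look and compute and a shell command to move; the robot and the scene stay as the last step left them, time stands still between calls to the robot, and variables do not carry over. Pictures are saved under pics/ and viewed, at most 10 in all, crops included, and the job is handed in when it is done.

```bash
mkdir -p pics; ls; python3 - <<'E'
from workcell import robot,cams
import cv2,numpy as np
for n in("side","top"):
    im=cams.snapshot(n);cv2.imwrite(f"pics/{n}0.png",im)
    i=cams.camera_info(n);print(n,{k:np.round(v,3).tolist() for k,v in i.items() if not isinstance(v,str)})
o=robot.get_obs();print(o)
E
```

```text
pics
side {'camera_matrix': [[424.443, 0.0, 314.548], [0.0, 424.443, 199.94], [0.0, 0.0, 1.0]], 'dist_coeffs': [-0.096, 0.0, 0.0, 0.0, 0.0], 'camera_from_world': [[-0.992, -0.124, -0.019, 0.521], [0.037, -0.434, 0.9, -0.095], [-0.12, 0.892, 0.435, -1.317], [0.0, 0.0, 0.0, 1.0]]}
top {'camera_matrix': [[400.122, 0.0, 322.855], [0.0, 400.122, 201.972], [0.0, 0.0, 1.0]], 'dist_coeffs': [-0.069, 0.0, 0.0, 0.0, 0.0], 'camera_from_world': [[-0.011, -1.0, -0.012, 0.088], [0.995, -0.012, 0.103, -0.524], [-0.103, -0.01, 0.995, -1.19], [0.0, 0.0, 0.0, 1.0]]}
{'time': 0.1, 'joint_pos': array([ 1.22197281e+00,  3.14175537e-01, -4.79758701e-02,  1.21022480e+00,
        4.19033145e-05,  1.57078897e+00]), 'dq': array([-0.00145141, -0.00214465,  0.00270107, -0.00126439,  0.00026772,
        0.00088775]), 'effort': array([ 3.80472429e-04, -5.40765774e+01,  3.40540946e+01,  1.12167178e-02,
        5.10367659e-05, -4.34937803e-06]), 'position': array([0.20489168, 0.56339825, 0.24951006]), 'orientation': array([-5.45090736e-01, -3.09362130e+00,  2.43235613e-03]), 'force': array([-0.29868392, -0.60112693,  0.06017235]), 'torque': array([-0.02774829, -0.01057899, -0.04727999]), 'finger_force': 0.0, 'width': 0.0852062519955104}
```

View pics/top0.png

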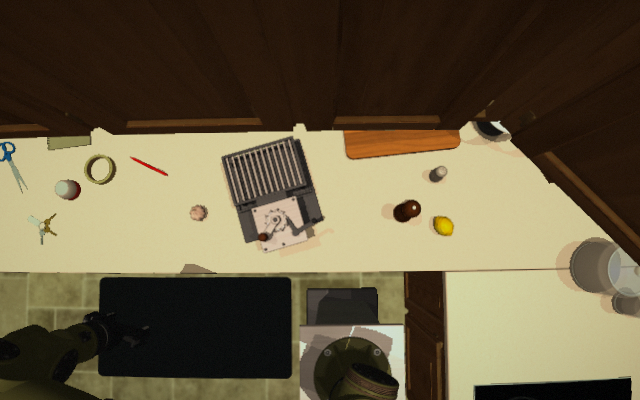

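View pics/side0.png

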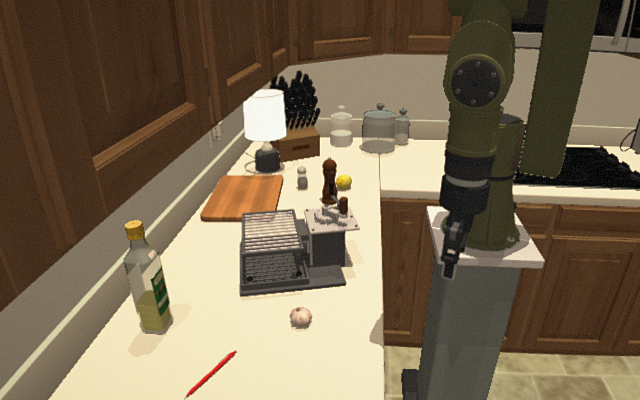

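The top view shows the grill deck around (277,222), with the brown knob near (263,237), the hub near (276,219) and the dark lever near (305-322,220). The side view shows the knob near (343,205). I'll zoom in on both.

```bash
cat > h.py <<'E'
import numpy as np,cv2
from workcell import robot,cams
from scipy.spatial.transform import Rotation as R
def ray(n,uv,T=None):
    i=cams.camera_info(n);K=np.array(i["camera_matrix"]);d=np.array(i["dist_coeffs"])
    p=cv2.undistortPoints(np.array([[uv]],float),K,d)[0,0]
    v=np.array([p[0],-p[1],-1.])
    if T is None: T=np.linalg.inv(np.array(i["camera_from_world"]))
    return T[:3,3],T[:3,:3]@v
def onz(n,uv,z,T=None):
    c,v=ray(n,uv,T);return c+v*(z-c[2])/v[2]
def wristT(o):
    T=np.eye(4);T[:3,:3]=R.from_rotvec(o["orientation"]).as_matrix();T[:3,3]=o["position"]
    return T@np.array(cams.camera_info("wrist")["tool_from_camera"])
def proj(n,P):
    i=cams.camera_info(n);M=np.array(i["camera_from_world"]);q=M[:3,:3]@P+M[:3,3]
    q=np.array([[q[0],-q[1],-q[2]]])
    return cv2.projectPoints(q,np.zeros(3),np.zeros(3),np.array(i["camera_matrix"]),np.array(i["dist_coeffs"]))[0][0,0]
E
python3 - <<'E'
import cv2,numpy as np
t=cv2.imread("pics/top0.png")[185:260,220:340];s=cv2.imread("pics/side0.png")[185:260,290:370]
t=cv2.resize(t,None,fx=6.5,fy=6.5*1,interpolation=cv2.INTER_CUBIC);cv2.imwrite("pics/c1.png",t)
cv2.imwrite("pics/c2.png",cv2.resize(s,None,fx=7,fy=7,interpolation=cv2.INTER_CUBIC))
from h import *
for p in[(277,219)]:print(onz("top",p,.17))
for z,p in[(.21,(263,237)),(.19,(321,219))]:print(onz("top",p,z))
E
```

```text
[0.4656912  0.20351901 0.17      ]
[0.41724984 0.23459623 0.21      ]
[0.46316303 0.08530742 0.19      ]
```

View pics/c1.png

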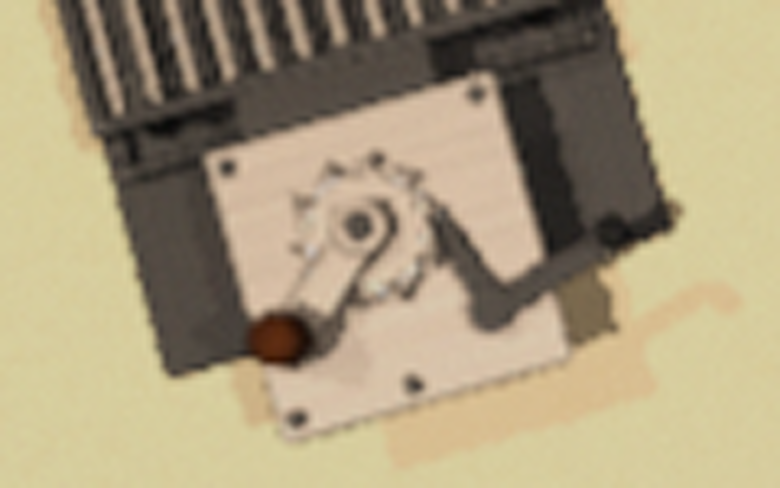

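View pics/c2.png

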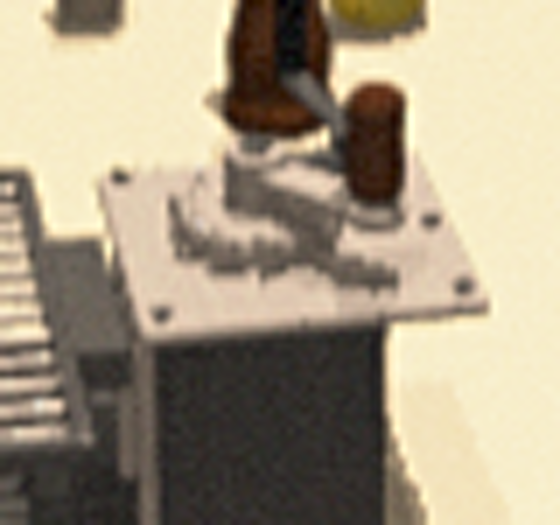

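```bash
python3 - <<'E'
from h import *
c=lambda x,y:(220+(x+.5)/6.5-.5,185+(y+.5)/6.5-.5)
W=np.array([onz("top",c(*p),.13)[:2] for p in[(205,153),(492,72),(570,355),(285,438)]])
G=np.array([(53,61),(53,-69),(-77,-69),(-77,61)])/1e3
gm,wm=G.mean(0),W.mean(0);H=(G-gm).T@(W-wm);a=np.arctan2(H[0,1]-H[1,0],H[0,0]+H[1,1])
r=np.array([[np.cos(a),-np.sin(a)],[np.sin(a),np.cos(a)]]);t=wm-r@gm
print("yaw",a,"org",t,"res",(G@r.T+t-W)*1e3)
f=lambda x,y:r@np.array([x,y])+t
print("exp knob",f(-.0389,.0389),"pivot",f(-.047,-.042))
print("hub",onz("top",c(358,226),.173),"knob",onz("top",c(278,338),.21),"piv",onz("top",c(490,308),.153),"post",onz("top",c(612,230),.19),"tip2",onz("top",c(675,212),.19))
s=lambda x,y:(290+(x+.5)/7-.5,185+(y+.5)/7-.5)
print("side knob top",onz("side",s(375,92),.208))
print("cam",np.linalg.inv(np.array(cams.camera_info("top")["camera_from_world"]))[:3,3])
q=onz("top",c(612,230),.19)[:2];p=onz("top",c(490,308),.153)[:2];print("len",np.linalg.norm(p-q),"ang in grill",np.arctan2(*(r.T@(q-p))[::-1]))
for n,z in(("lemon",(443,226)),("mill",(410,208)),("garlic",(198,212))):print(n,onz("top",z,.03))
E
```

```text
yaw 0.26984680684741763 org [0.4657779 0.2094333] res [[ 1.21501375  1.22041687]
 [ 2.35445754 -0.38279608]
 [-1.45242703 -2.33729866]
 [-2.11704426  1.49967787]]
exp knob [0.41791551 0.23655547] pivot [0.43167527 0.15642377]
hub [0.46464613 0.20943001 0.173     ] knob [0.41835025 0.23628873 0.21      ] piv [0.43103513 0.15683055 0.153     ] post [0.46085444 0.10440516 0.19      ] tip2 [0.46783971 0.07889905 0.19      ]
side knob top [0.41941358 0.23590345 0.208     ]
cam [0.39922707 0.0690203  1.23844398]
len 0.060312626396668616 ang in grill -1.3234844313764922
lemon [ 0.4471493 -0.2812777  0.03     ]
mill [ 0.50306867 -0.1825936   0.03      ]
garlic [0.49832385 0.46411195 0.03      ]
```

```bash
cat >> h.py <<'E'
def go(x,y,z,yaw=None):
    "tool-axes shift to world xyz; yaw = desired tool-y world heading; prints turn first, then shift after the turn"
    o=robot.get_obs();M=R.from_rotvec(o["orientation"]).as_matrix();d=np.array([x,y,z])-o["position"]
    h=np.arctan2(M[1,1],M[0,1]);print("y heading",h,"shift now",M.T@d)
    if yaw is not None:
        t=-((yaw-h+np.pi/2)%np.pi-np.pi/2);M2=M@R.from_rotvec([0,0,t]).as_matrix();print("turn",t,"then",M2.T@d)
E
python3 -c "
from h import *
go(.461,.104,.27,.22)"
```

```text
y heading 1.2219801652484923 shift now [-0.39769979 -0.3442302  -0.01996279]
turn 1.0019801652484923 then [-0.50424246  0.14966324 -0.01996279]
```

```bash
python3 -m creep '0.085 0 0 -0.01 0.125;0.085 0 0 -0.01 0.125;0.085 0 0 0 0.125;0.085 0 0 0 0.125;0.085 0 0 0 0.125;0.085 0 0 0 0.125;0.085 0 0 0 0.125;0.085 0 0 0 0.125' 
python3 -m creep '0.05 -0.036 0.0107 0 0;0.05 -0.036 0.0107 0 0;0.05 -0.036 0.0107 0 0;0.05 -0.036 0.0107 0 0;0.05 -0.036 0.0107 0 0;0.05 -0.036 0.0107 0 0;0.05 -0.036 0.0107 0 0;0.05 -0.036 0.0107 0 0;0.05 -0.036 0.0107 0 0;0.05 -0.036 0.0107 0 0;0.05 -0.036 0.0107 0 0;0.05 -0.036 0.0107 0 0;0.05 -0.036 0.0107 0 0;0.05 -0.036 0.0107 0 0;0.05 0 0 0 0;0.05 0 0 0 0' 
python3 - <<'E'
from h import *
go(.461,.104,.178,.22)
print(robot.get_obs()["joint_pos"])
cv2.imwrite("pics/w1.png",cams.snapshot("wrist"))
E
```

```text
time: 0.77
position: [0.2049, 0.5636, 0.2698]
orientation: [1.969, 2.448, -0.002]
force: [0.0, 0.1, 1.0]
width: 0.0851
finger_force: 0.0
time: 2.1
position: [0.4625, 0.1036, 0.2699]
orientation: [-1.966, -2.449, 0.001]
force: [-0.7, 0.4, 0.4]
width: 0.0501
finger_force: 0.0
y heading 0.21773972677871437 shift now [ 0.00073505 -0.0012988   0.09186179]
turn -0.002260273221285747 then [ 0.00073798 -0.00129713  0.09186179]
[ 2.20148769e-01  6.93091601e-02 -3.01787497e-01  1.20062418e+00
  2.00603401e-04  1.57320537e+00]
```

View pics/w1.png

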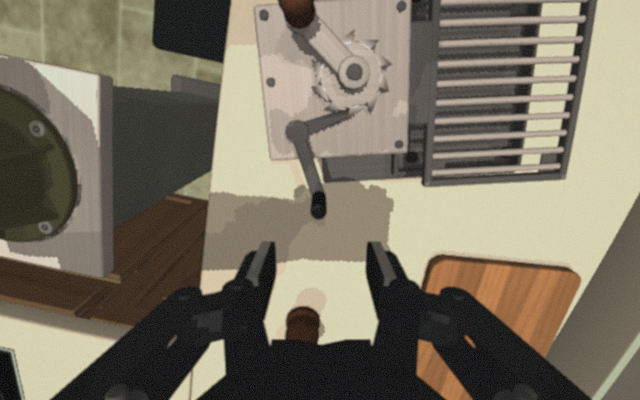

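```bash
python3 - <<'E'
from h import *
T=wristT(robot.get_obs());print(T[:3,3])
for n,p,z in(("post top",(319,209),.19),("post low",(316,194),.155),("hub",(354,72),.173),("pivot",(297,131),.153)):print(n,onz("wrist",p,z,T))
E
```

```text
[0.44468042 0.18092822 0.39250177]
post top [0.45950773 0.10804625 0.19      ]
post low [0.45647848 0.10854607 0.155     ]
hub [0.46265847 0.20938586 0.173     ]
pivot [0.42962645 0.15778513 0.153     ]
```

```bash
python3 -m creep '0.05 0.002 -0.003 0.03 0;0.05 0 0 0.03 0;0.05 0 0 0.02 0;0.05 0 0 0.012 0;0 0 0 0 0;0 0 0 0 0;0 0 0 0 0;0 0 0 0 0;0 0 0 0 0;0 0 0 0 0' 20
python3 -m creep '0 -0.001 -0.004 0 0;0 -0.001 -0.004 0 0;0 0 -0.004 0 0;0 0 -0.004 0 0;0 0 -0.004 0 0;0 0 -0.004 0 0;0 0 -0.004 0 0;0 0.001 -0.003 0 0;0 0.001 -0.002 0 0;0 0 0 0 0'
```

```text
time: 2.98
position: [0.4593, 0.1073, 0.1793]
orientation: [-1.961, -2.454, -0.003]
force: [-0.6, 3.2, 2.5]
width: 0.0122
finger_force: 21.8
time: 3.82
position: [0.428, 0.0974, 0.1793]
orientation: [1.96, 2.448, -0.001]
force: [3.5, -5.4, 2.4]
width: 0.0125
finger_force: 21.8
```

```bash
python3 -m creep '0 0 -0.002 0 0;0 0 -0.002 0 0;0 0 -0.002 0 0;0 0 0 0 0'
```

```text
time: 4.15
position: [0.4256, 0.0971, 0.1795]
orientation: [1.958, 2.445, 0.007]
force: [15.0, -2.1, -8.6]
width: 0.0121
finger_force: 21.3
```

```bash
python3 -m creep '0.05 0 0 0 0;0.05 0 0 0 0;0.05 0 0 0 0;0.05 0 0 0 0;0.05 0 0 -0.02 0;0.05 0 0 -0.03 0;0.05 0 0 -0.03 0;0.05 0 0 -0.01 0;0.05 0 0 0 -0.125;0.05 0 0 0 -0.125;0.05 0 0 0 -0.125;0.05 0 0 0 -0.125;0.05 0 0 0 -0.125;0.05 0 0 0 -0.125;0.05 0 0 0 -0.125;0.05 0 0 0 -0.125;0.05 0 0 0 -0.125;0.05 0 0 0 -0.125' 20
python3 - <<'E'
from h import *
go(.4176,.2364,.27,1.57);o=robot.get_obs();print(o["joint_pos"])
T=wristT(o);cv2.imwrite("pics/w2.png",cams.snapshot("wrist"));print(T[:3,3])
E
```

```text
time: 5.65
position: [0.4203, 0.0978, 0.2679]
orientation: [-0.145, -3.137, 0.001]
force: [-0.5, 0.5, -0.2]
width: 0.0501
finger_force: 0.0
y heading 1.478289259585772 shift now [ 0.01547161  0.13776094 -0.00219727]
turn -0.09171074041422811 then [ 0.00279014  0.13859892 -0.00219727]
[ 2.28746273e-01 -1.08640626e-02 -3.89335944e-01  1.19327283e+00
 -1.60910041e-04  3.21253608e-01]
[0.34150104 0.10426461 0.3904704 ]
```

View pics/w2.png

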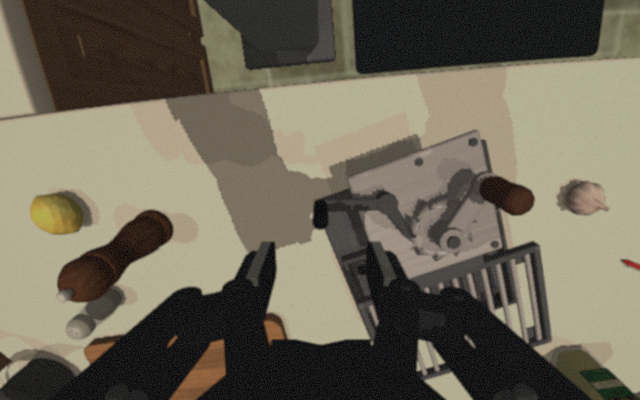

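The lever is thrown: the post is at (320,213) against the pivot near (378,200). The knob is at (505,195) and untouched. Next is the knob.

```bash
python3 -m creep '0.05 0.0039 0.0345 0 0;0.05 0.0039 0.0345 0 0;0.05 0.0039 0.0345 0 0;0.05 0.0039 0.0345 0 0;0.05 0 0 0 0;0.05 0 0 0 0'
python3 - <<'E'
from h import *
go(.4176,.2364,.191)
print(robot.get_obs()["joint_pos"][5])
im=cams.snapshot("wrist");cv2.imwrite("pics/w3.png",im)
E
```

```text
time: 6.2
position: [0.4183, 0.238, 0.2677]
orientation: [-0.153, -3.137, 0.001]
force: [0.3, -1.0, -0.1]
width: 0.0501
finger_force: 0.0
y heading 1.4731325263729078 shift now [ 0.00045261 -0.00158029  0.07667492]
0.6150935830661736
```

View pics/w3.png

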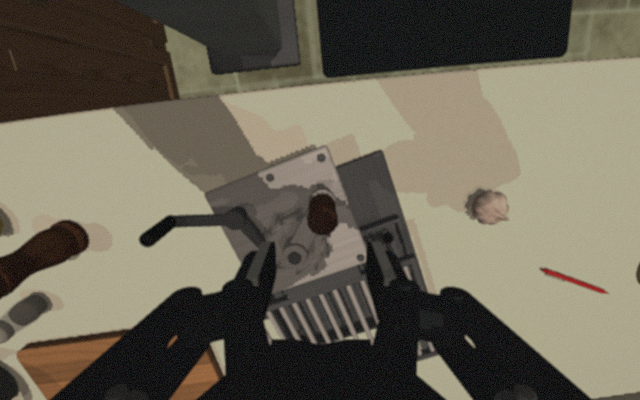

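The knob at about (321,215) sits centred between the fingers. I'll go down and grip it.

```bash
python3 -m creep '0.05 0 -0.0016 0.03 0;0.05 0 0 0.03 0;0.05 0 0 0.0167 0;0 0 0 0 0;0 0 0 0 0;0 0 0 0 0;0 0 0 0 0;0 0 0 0 0' 35
cat >> h.py <<'E'
C=np.array([.4640,.2094])
def crank(rel=()):
    "angle estimate, tangential (ccw) / radial force, and shifts (tool x,y) to crank angles rel"
    o=robot.get_obs();p=o["position"][:2]-C;th=np.arctan2(p[1],p[0]);M=R.from_rotvec(o["orientation"]).as_matrix()
    a=th-(np.radians(135)+.27)-.05;t=np.array([-np.sin(th),np.cos(th)]);f=o["force"]
    print("t %.2f crank %.3f r %.4f z %.4f Ft %.1f Fr %.1f Fz %.1f grip %.1f w %.4f"%(o["time"],a,np.hypot(*p),o["position"][2],f[:2]@t,f[:2]@p/np.hypot(*p),f[2],o["finger_force"],o["width"]))
    q=p/np.hypot(*p)*.055
    for b in rel:
        w=b+.05+np.radians(135)+.27;n=.055*np.array([np.cos(w),np.sin(w)]);print(" to %.2f"%b,np.round(M.T@np.r_[n-q,0],4));q=n
E
python3 -c "
from h import *
crank([.05,.15,.25,.3])"
```

```text
time: 6.92
position: [0.4187, 0.2354, 0.1921]
orientation: [-0.156, -3.138, -0.002]
force: [-1.4, 3.9, -8.2]
width: 0.0211
finger_force: 35.4
t 6.92 crank -0.056 r 0.0522 z 0.1921 Ft -2.7 Fr 3.2 Fz -8.2 grip 35.4 w 0.0211
 to 0.05 [ 0.0021 -0.0054 -0.    ]
 to 0.15 [ 0.0014 -0.0053 -0.    ]
 to 0.25 [ 0.0009 -0.0054 -0.    ]
 to 0.30 [ 0.0003 -0.0027 -0.    ]
```

```bash
python3 -m creep '0 0.001 -0.0027 0 0;0 0.001 -0.0027 0 0;0 0.0007 -0.0027 0 0;0 0.0007 -0.0027 0 0;0 0.0005 -0.0027 0 0;0 0.0004 -0.0027 0 0;0 0 0 0 0'
python3 -c "
from h import *
crank([.25,.3,.35])"
```

```text
time: 7.5
position: [0.4131, 0.2196, 0.1921]
orientation: [0.156, 3.137, 0.001]
force: [0.5, 4.5, -9.5]
width: 0.0207
finger_force: 35.3
t 7.50 crank 0.268 r 0.0520 z 0.1921 Ft -4.5 Fr 0.4 Fz -9.5 grip 35.3 w 0.0207
 to 0.25 [-0.0001  0.001   0.    ]
 to 0.30 [ 0.0003 -0.0027 -0.    ]
 to 0.35 [ 0.0001 -0.0027 -0.    ]
```

```bash
python3 -m creep '0 0.0002 -0.0025 0 0;0 0.0001 -0.0025 0 0;0 0 0 0 0;0 0 0 0 0;0 0 0 0 0'
python3 - <<'E'
from h import *
crank()
im=cams.snapshot("wrist")[130:300,120:400];cv2.imwrite("pics/w4.png",cv2.resize(im,None,fx=2.8,fy=2.8,interpolation=cv2.INTER_CUBIC))
E
```

```text
time: 7.92
position: [0.4124, 0.2149, 0.1921]
orientation: [0.155, 3.137, 0.001]
force: [0.2, 4.3, -5.9]
width: 0.0208
finger_force: 35.6
t 7.92 crank 0.359 r 0.0519 z 0.1921 Ft -4.3 Fr 0.2 Fz -5.9 grip 35.6 w 0.0208
```

View pics/w4.png

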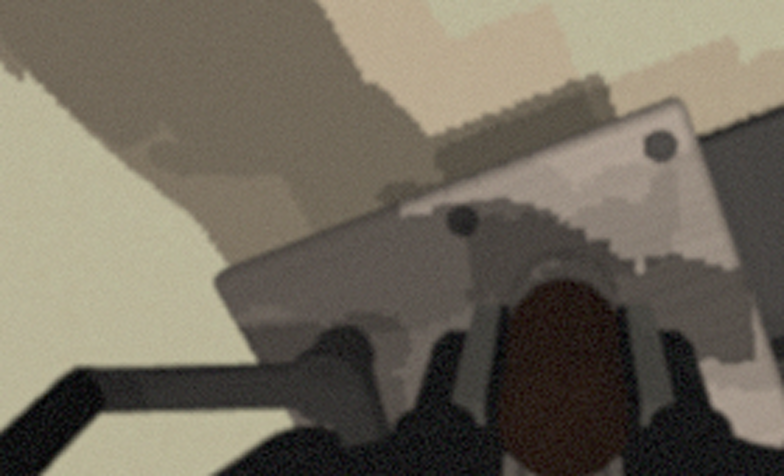

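```bash
python3 - <<'E'
from h import *
T=wristT(robot.get_obs())
P=lambda x,y,z:onz("wrist",(120+(x+.5)/2.8-.5,130+(y+.5)/2.8-.5),z,T)[:2]
a=P(340,350,.153);b=P(363,437,.143);print(a,b,np.degrees(np.arctan2(*(b-a)[::-1])))
e1=P(372,350,.143);e2=P(388,432,.143);print(e1,e2,np.degrees(np.arctan2(*(e2-e1)[::-1])))
E
```

```text
[0.41885108 0.16195423] [0.44934513 0.15935126] -4.878932095742097
[0.4248864  0.16607075] [0.44846285 0.16596621] -0.25406911170352564
```

The pawl now points about 0° in world, against about 30° engaged and about 12° predicted for sprung out, so it is out. Now I'll let the crank back along the arc.

```bash
python3 -c "
from h import *
crank(np.arange(.2,-2.7,-.2))"
```

```text
t 7.97 crank 0.359 r 0.0519 z 0.1920 Ft -4.8 Fr 0.9 Fz -6.4 grip 35.6 w 0.0210
 to 0.20 [-0.0008  0.0087  0.    ]
 to 0.00 [-0.0029  0.0106  0.    ]
 to -0.20 [-0.0049  0.0098  0.    ]
 to -0.40 [-0.0068  0.0086  0.    ]
 to -0.60 [-0.0084  0.0071  0.    ]
 to -0.80 [-0.0096  0.0053  0.    ]
 to -1.00 [-0.0105  0.0033  0.    ]
 to -1.20 [-0.0109  0.0011  0.    ]
 to -1.40 [-0.0109 -0.0011  0.    ]
 to -1.60 [-0.0105 -0.0032  0.    ]
 to -1.80 [-0.0097 -0.0052  0.    ]
 to -2.00 [-0.0084 -0.007   0.    ]
 to -2.20 [-0.0069 -0.0086 -0.    ]
 to -2.40 [-0.005  -0.0098 -0.    ]
 to -2.60 [-0.003  -0.0106 -0.    ]
```

```bash
python3 -m creep '0 -0.0002 0.0022 0 0;0 -0.0002 0.0022 0 0;0 -0.0002 0.0022 0 0;0 -0.0002 0.0022 0 0;0 -0.0006 0.0027 0 0;0 -0.0007 0.0027 0 0;0 -0.0008 0.0026 0 0;0 -0.0008 0.0026 0 0;0 -0.0012 0.0025 0 0;0 -0.0012 0.0025 0 0;0 -0.0012 0.0024 0 0;0 -0.0013 0.0024 0 0;0 0 0 0 0'
python3 -c "
from h import *
crank()"
python3 -m creep '0 -0.0017 0.0022 0 0;0 -0.0017 0.0022 0 0;0 -0.0017 0.0021 0 0;0 -0.0017 0.0021 0 0;0 -0.0021 0.0018 0 0;0 -0.0021 0.0018 0 0;0 -0.0021 0.0018 0 0;0 -0.0021 0.0017 0 0;0 -0.0024 0.0014 0 0;0 -0.0024 0.0013 0 0;0 -0.0024 0.0013 0 0;0 -0.0024 0.0013 0 0;0 0 0 0 0'
python3 -c "
from h import *
crank()"
```

```text
time: 9.05
position: [0.4243, 0.2439, 0.192]
orientation: [0.154, 3.137, 0.002]
force: [0.7, 6.0, -1.0]
width: 0.0207
finger_force: 36.0
t 9.05 crank -0.251 r 0.0526 z 0.1920 Ft -5.0 Fr 3.4 Fz -1.0 grip 36.0 w 0.0207
time: 10.13
position: [0.4521, 0.2623, 0.192]
orientation: [0.155, 3.135, 0.002]
force: [4.7, 6.6, -3.4]
width: 0.0212
finger_force: 35.8
t 10.13 crank -0.885 r 0.0542 z 0.1920 Ft -6.0 Fr 5.4 Fz -3.4 grip 35.8 w 0.0212
```

```bash
python3 -m creep '0 -0.0026 0.0011 0 0;0 -0.0026 0.0010 0 0;0 -0.0026 0.0008 0 0;0 -0.0026 0.0008 0 0;0 -0.0027 0.0004 0 0;0 -0.0027 0.0003 0 0;0 -0.0027 0.0003 0 0;0 -0.0027 0.0003 0 0;0 -0.0027 -0.0002 0 0;0 -0.0027 -0.0003 0 0;0 -0.0027 -0.0003 0 0;0 -0.0027 -0.0003 0 0;0 0 0 0 0'
python3 -c "
from h import *
crank(np.arange(-1.6,-2.7,-.1))"
```

```text
time: 11.22
position: [0.485, 0.2614, 0.1921]
orientation: [0.156, 3.133, -0.003]
force: [5.4, 1.2, -3.0]
width: 0.0209
finger_force: 35.8
t 11.22 crank -1.490 r 0.0561 z 0.1921 Ft -4.5 Fr 3.1 Fz -3.0 grip 35.8 w 0.0209
 to -1.60 [-0.0057 -0.002   0.    ]
 to -1.70 [-0.005  -0.0024  0.    ]
 to -1.80 [-0.0047 -0.0028  0.    ]
 to -1.90 [-0.0044 -0.0033  0.    ]
 to -2.00 [-0.004  -0.0037  0.    ]
 to -2.10 [-0.0036 -0.0041  0.    ]
 to -2.20 [-0.0032 -0.0045  0.    ]
 to -2.30 [-0.0028 -0.0048  0.    ]
 to -2.40 [-0.0023 -0.005   0.    ]
 to -2.50 [-0.0018 -0.0052  0.    ]
 to -2.60 [-0.0012 -0.0054  0.    ]
```

```bash
cat > g.py <<'E'
from h import *
import sys
o=robot.get_obs();crank()
p=o["position"][:2]-C;th=np.arctan2(p[1],p[0])
sys.exit(1 if o["force"][:2]@np.array([-np.sin(th),np.cos(th)])>-2.5 else 0)
E
python3 -m creep '0 -0.0028 -0.0009 0 0;0 -0.0028 -0.0009 0 0;0 -0.0025 -0.0012 0 0;0 -0.0025 -0.0012 0 0;0 0 0 0 0;0 0 0 0 0' >/dev/null; python3 g.py &&
python3 -m creep '0 -0.0012 -0.0007 0 0;0 -0.0012 -0.0007 0 0;0 0 0 0 0' >/dev/null && python3 g.py &&
python3 -m creep '0 -0.0012 -0.0007 0 0;0 -0.0012 -0.0007 0 0;0 0 0 0 0' >/dev/null && python3 g.py &&
python3 -m creep '0 -0.0011 -0.0008 0 0;0 -0.0011 -0.0008 0 0;0 0 0 0 0' >/dev/null && python3 g.py &&
python3 -m creep '0 -0.0011 -0.0008 0 0;0 -0.0011 -0.0008 0 0;0 0 0 0 0' >/dev/null && python3 g.py
```

```text
t 11.72 crank -1.693 r 0.0566 z 0.1921 Ft -4.7 Fr 6.8 Fz -4.2 grip 35.7 w 0.0211
t 11.97 crank -1.742 r 0.0566 z 0.1921 Ft -4.5 Fr 6.5 Fz -5.0 grip 35.7 w 0.0206
t 12.22 crank -1.792 r 0.0567 z 0.1921 Ft -4.4 Fr 7.4 Fz -4.6 grip 35.7 w 0.0210
t 12.47 crank -1.842 r 0.0568 z 0.1921 Ft -3.4 Fr 7.6 Fz -5.3 grip 35.6 w 0.0212
t 12.72 crank -1.892 r 0.0569 z 0.1921 Ft -5.0 Fr 7.5 Fz -6.4 grip 35.6 w 0.0209
```

```bash

python3 -m creep '0 -0.0005 0.0006 0 0;0 -0.0005 0.0006 0 0;0 0 0 0 0' >/dev/null; python3 g.py &&
python3 -m creep '0 -0.0010 -0.0009 0 0;0 -0.0010 -0.0009 0 0;0 0 0 0 0' >/dev/null && python3 g.py &&
python3 -m creep '0 -0.0010 -0.0009 0 0;0 -0.0010 -0.0009 0 0;0 0 0 0 0' >/dev/null && python3 g.py &&
python3 -m creep '0 -0.0009 -0.0010 0 0;0 -0.0009 -0.0010 0 0;0 0 0 0 0' >/dev/null && python3 g.py &&
python3 -m creep '0 -0.0009 -0.0010 0 0;0 -0.0009 -0.0010 0 0;0 0 0 0 0' >/dev/null && python3 g.py &&
python3 -m creep '0 -0.0008 -0.0011 0 0;0 -0.0008 -0.0011 0 0;0 0 0 0 0' >/dev/null && python3 g.py
```

```text
t 12.97 crank -1.892 r 0.0571 z 0.1920 Ft -5.0 Fr 4.1 Fz -1.4 grip 35.9 w 0.0209
t 13.22 crank -1.941 r 0.0572 z 0.1921 Ft -5.8 Fr 3.9 Fz -3.0 grip 35.9 w 0.0209
t 13.47 crank -1.989 r 0.0573 z 0.1920 Ft -5.1 Fr 5.9 Fz -3.4 grip 35.9 w 0.0212
t 13.72 crank -2.037 r 0.0573 z 0.1921 Ft -4.5 Fr 5.3 Fz -2.6 grip 35.8 w 0.0211
t 13.97 crank -2.085 r 0.0574 z 0.1920 Ft -4.6 Fr 5.0 Fz -2.8 grip 35.8 w 0.0209
t 14.22 crank -2.134 r 0.0574 z 0.1921 Ft -4.7 Fr 5.5 Fz -3.4 grip 35.8 w 0.0208
```

```bash

python3 -m creep '0 -0.0011 -0.0007 0 0;0 -0.0011 -0.0007 0 0;0 0 0 0 0' >/dev/null; python3 g.py &&
python3 -m creep '0 -0.0008 -0.0011 0 0;0 -0.0008 -0.0011 0 0;0 0 0 0 0' >/dev/null && python3 g.py &&
python3 -m creep '0 -0.0008 -0.0011 0 0;0 -0.0008 -0.0011 0 0;0 0 0 0 0' >/dev/null && python3 g.py &&
python3 -m creep '0 -0.0007 -0.0012 0 0;0 -0.0007 -0.0012 0 0;0 0 0 0 0' >/dev/null && python3 g.py &&
python3 -m creep '0 -0.0006 -0.0012 0 0;0 -0.0006 -0.0012 0 0;0 0 0 0 0' >/dev/null && python3 g.py &&
python3 -m creep '0 -0.0006 -0.0012 0 0;0 -0.0006 -0.0012 0 0;0 0 0 0 0' >/dev/null && python3 g.py
```

```text
t 14.47 crank -2.177 r 0.0576 z 0.1920 Ft -4.8 Fr 3.0 Fz -2.0 grip 36.0 w 0.0207
t 14.72 crank -2.226 r 0.0577 z 0.1920 Ft -4.6 Fr 3.9 Fz -1.6 grip 36.0 w 0.0214
t 14.97 crank -2.274 r 0.0578 z 0.1920 Ft -4.2 Fr 3.2 Fz -1.7 grip 36.1 w 0.0212
t 15.22 crank -2.323 r 0.0578 z 0.1920 Ft -4.8 Fr 2.6 Fz -1.6 grip 36.1 w 0.0208
t 15.47 crank -2.370 r 0.0578 z 0.1920 Ft -5.5 Fr 2.9 Fz -0.5 grip 36.1 w 0.0206
t 15.72 crank -2.417 r 0.0579 z 0.1920 Ft -4.6 Fr 2.8 Fz 0.2 grip 36.1 w 0.0211
```

```bash

python3 -m creep '0 -0.0005 -0.0012 0 0;0 -0.0005 -0.0012 0 0;0 0 0 0 0' >/dev/null; python3 g.py &&
python3 -m creep '0 -0.0005 -0.0012 0 0;0 -0.0005 -0.0012 0 0;0 0 0 0 0' >/dev/null && python3 g.py &&
python3 -m creep '0 -0.0004 -0.0013 0 0;0 -0.0004 -0.0013 0 0;0 0 0 0 0' >/dev/null && python3 g.py &&
python3 -m creep '0 -0.0003 -0.0013 0 0;0 -0.0003 -0.0013 0 0;0 0 0 0 0' >/dev/null && python3 g.py &&
python3 -m creep '0 -0.0003 -0.0013 0 0;0 -0.0003 -0.0013 0 0;0 0 0 0 0' >/dev/null && python3 g.py
```

```text
t 15.97 crank -2.460 r 0.0579 z 0.1920 Ft -4.9 Fr 3.6 Fz 0.9 grip 36.2 w 0.0208
t 16.22 crank -2.476 r 0.0579 z 0.1920 Ft -3.3 Fr 3.8 Fz 1.4 grip 36.2 w 0.0211
t 16.47 crank -2.483 r 0.0579 z 0.1920 Ft 5.4 Fr 5.0 Fz -1.1 grip 36.1 w 0.0210
```

The load has left the crank at about -2.48 rad (grate about -74 mm). I'll hold there, then ease off the press.

```bash

python3 -m creep '0 0 0 0 0;0 0 0 0 0;0 0 0 0 0;0 0 0 0 0;0 0 0 0 0;0 0 0 0 0;0 0 0 0 0' >/dev/null; python3 g.py
python3 -m creep '0 0.0002 0.0010 0 0;0 0 0 0 0;0 0 0 0 0;0 0 0 0 0;0 0 0 0 0;0 0 0 0 0' >/dev/null; python3 g.py
```

```text
t 17.05 crank -2.483 r 0.0579 z 0.1920 Ft 4.0 Fr 4.2 Fz -0.3 grip 36.1 w 0.0209
t 17.55 crank -2.481 r 0.0578 z 0.1920 Ft 3.0 Fr 4.3 Fz 0.4 grip 36.2 w 0.0212
```

```bash

python3 -m creep '0.03 0 0 0 0;0.03 0 0 0 0;0.045 0 0 0 0;0.045 0 0 0 0;0.045 0 0 0 0;0.045 0 0 0 0;0.045 0 0 -0.01 0;0.045 0 0 -0.02 0;0.045 0 0 -0.03 0;0.045 0 0 -0.03 0;0.045 0 0 -0.03 0;0.045 0 0 -0.03 0;0.045 0 0 0 0;0.045 0 0 0 0' 20
python3 - <<'E'
from h import *
o=robot.get_obs();T=wristT(o)
im=cams.snapshot("wrist");cv2.imwrite("pics/w5.png",im)
E
```

```text
time: 18.72
position: [0.5213, 0.2202, 0.3444]
orientation: [0.155, 3.133, 0.003]
force: [-0.6, -0.3, -0.7]
width: 0.0448
finger_force: 0.0
```

View pics/w5.png

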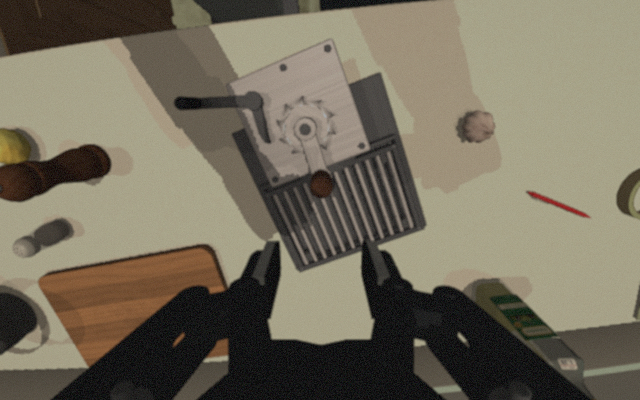

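The crank is over the grate side with the knob at (320,184). The pawl tip near (268,140) is clear of the wheel, and the lever is still thrown with its post at (185,103). The neighbouring things stand where they were, and the hand is clear of everything.

```bash
python3 -c "
from workcell import workorder
print(workorder.sign_off())"
```

```text
the job is handed in; nothing more can be done
None
```

The lever is thrown, the pawl is out, and the grate was lowered by hand until the load left the crank at about -74 mm; the hand is clear and the job is handed in, with no verdict returned.

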